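Knock the worn bushings out of their housings

TASK

Clear the sanding block off the bushing ejector and lay it flat in the plywood tray, then seat every aluminium housing flat in a nest of its own, whether it still holds a bushing or is already empty. Once they are all seated, push the red-knobbed lever fully over so that the pins poke all the worn bushings up out of their recesses from below, and put the bushings in the blue bin. Finish with the lever swung fully back, the empty housings still seated in the nests, and the other things on the bench left where they are.

Things in the scene. Friction and masses are not known exactly. Their poses are not given: they have to be found in the camera images.
- stand: bushing ejector: green steel block fixed to the bench, 90 mm (its x) by 375 mm (its y, from +135 to -240) by 45 mm high, origin on the bench. Three square nests stand in a row along its y, pitch 90 mm, square to its axes: each a 56 x 56 mm pocket framed by steel walls 6 mm thick and 8 mm high. Under the centre of each nest is an upright brass pin, 8 mm in diameter
- nest1 (a point): centre of the floor of the nest at the stand's +y end (floor 45 mm above the bench; wall tops 53 mm)
- nest2 (a point): centre of the floor of the middle nest
- nest3 (a point): centre of the floor of the nest nearest the lever
- lever (a joint): hand lever of the ejector, rad: 0 leans 0.55 rad to the stand's -x (towards the robot), pin tips 2 mm below the nest floors; 1.1 leans as far to +x, all pins 26 mm above the floors, which lifts the bushings of seated housings 20 mm. Hard stops at both ends; it stays where it is left; about 4 N at the knob moves it
- lever_knob (a point): centre of the lever's red ball knob, 26 mm in diameter; the rod is 10 mm thick. It turns about the stand's y axis, 90 mm from the pivot at (0, -205, 49) mm of the stand: at lever 0 it is 47 mm to the pivot's -x side and 126 mm above the bench, at 1.1 47 mm to the +x side, same height
- sander: sanding block, pale wood with a red-brown gritty sole, 110 (its x) x 48 (its y) x 30 mm high, origin under its centre; it starts lying across the nest walls of the stand
- tray: shallow open plywood tray fixed to the bench, outside 190 (its x) x 120 (its y) x 32 mm high, walls and floor 6 mm; origin under its centre on the bench
- bin: open blue plastic bin fixed to the bench, outside 130 x 130 x 50 mm high, walls and floor 4 mm; origin under its centre on the bench
- housing1: square aluminium bushing housing, 50 x 50 x 34 mm high, origin under its centre, z up. A round recess 26.5 mm in diameter and 28 mm deep opens upward in its middle; a 18 mm square access hole goes on through the 6 mm floor below. Fits any nest, 3 mm to spare each side, any quarter turn
- bushing1: worn brass bushing, a cylinder 25 mm in diameter and 26 mm high with a 6 mm bore (narrower than a pin), origin under its centre; it starts down in the recess of housing1, its top 2 mm below the housing's top face, so it cannot be gripped until it is poked up. None when absent: housing1 is then already empty
- housing2: square aluminium bushing housing, 50 x 50 x 34 mm high, origin under its centre, z up. A round recess 26.5 mm in diameter and 28 mm deep opens upward in its middle; a 18 mm square access hole goes on through the 6 mm floor below. Fits any nest, 3 mm to spare each side, any quarter turn (same as housing1)
- bushing2: worn brass bushing, a cylinder 25 mm in diameter and 26 mm high with a 6 mm bore (narrower than a pin), origin under its centre; it starts down in the recess of housing2, its top 2 mm below the housing's top face, so it cannot be gripped until it is poked up. None when absent: housing2 is then already empty
- housing3: square aluminium bushing housing, 50 x 50 x 34 mm high, origin under its centre, z up. A round recess 26.5 mm in diameter and 28 mm deep opens upward in its middle; a 18 mm square access hole goes on through the 6 mm floor below. Fits any nest, 3 mm to spare each side, any quarter turn (same as housing1)
- bushing3: worn brass bushing, a cylinder 25 mm in diameter and 26 mm high with a 6 mm bore (narrower than a pin), origin under its centre; it starts down in the recess of housing3, its top 2 mm below the housing's top face, so it cannot be gripped until it is poked up. None when absent: housing3 is then already empty
- tape: roll of yellow tape lying flat, 90 mm across and 24 mm high; to be left alone
- jar: screw jar 60 mm across and 75 mm high with a red cap; to be left alone
- glue: white glue bottle 50 mm across and 110 mm high with an orange cap; to be left alone
- hammer: hammer lying on the bench, about 300 mm long; to be left alone
- screwdriver: screwdriver with a red handle lying on the bench; to be left alone
- carton: small cardboard box 70 x 50 x 40 mm; to be left alone

How it is judged:
By the outcome, as a careful person would: the job done as asked, in the order asked, and still so for the second after the job is handed in, with the robot touching nothing.
Of bushing1, bushing2, bushing3 only 1 to 3 are there at a start; the rules pass over those that are not, and their reading is None.
At some moment in a run one of sander, housing1, housing2, housing3 may be knocked a few centimetres aside while the robot is not near it.
It also fails if it takes over 210 s, if anything falls off the work surface, if the arm or the gripper's body presses on something with over 40 N, if the wrist force passes 120 N, or if a joint passes its speed limit or range.

ROBOT

A 7-joint arm with a two-finger parallel gripper is mounted at the origin on the work surface. World frame = base frame: x ahead of the robot, y to its left, z up, the work surface at z = 0. Lengths are in m, angles in rad, forces in N, time in s.
With the tool pointing down it reaches from about 0.4 to 0.85 m from the base axis. Payload 10.4 kg.
Tool frame: the origin (TCP) lies on the centre line of the jaws, within the pads' length; the fingertips stand r.tip_extent ahead of it and the grasp point (between the pads) lies 3 mm ahead of it (r.tip_extent is the distance from the TCP to the fingertips, in m); z points along the fingers, y is the direction in which the jaws open and shut (so a half turn about z gives the same grasp; the last joint's range is limited). The gripper opens to 87 mm and grips with 3 to 60 N. Pads are 19 mm wide; open, the fingers measure 117 mm over their backs; the gripper's body (75 mm by 190 mm) begins 51 mm behind the grasp point.
Start: joints at [-1.185, 0.332, -0.065, 1.46, 0.022, 1.35, -0.088], TCP at [0.248, 0.574, 0.245] pointing down, gripper open.
Joint ranges: [-2.6, 2.6], [-0.5, 2.12], [-1.47, 1.34], [0.16, 2.42], [-1.27, 4.41], [0.06, 2.06], [-2.6, 2.6]. Speed limits (rad/s): [2.22, 2.22, 2.79, 2.79, 3.14, 3.14, 3.14].

INTERFACE

Orientations are given as a unit quaternion [x, y, z, w].
In Python, from bench import r gives the robot as it stands. The module is installed in compiled form; this text tells all that it offers.
- The arm moves only by the shell command python3 -m jog 'ROWS' [FORCE]. ROWS is JSON, a list of rows, each a list of 5 numbers: the shift along the tool's x, y, z in cm, then the turn about the tool's z in rad, then the closure, from 0 (fully open) to 1 (shut). A call has exactly 10 rows; each row shifts and turns the pose as measured when the row begins, along the tool's axes as they then stand; what a row does not reach is not made up. A row lasts 1/10 s, in which the tool goes at most 50 mm and 8.59 degrees, less where a joint would pass 70% of its speed; a pose out of reach is approached as far as the arm can. A call with a gripper value outside its range is refused whole. The fingers move at their own pace and stop on an object; FORCE is the grip in N (left out, the last holds). Time passes only in rows, so rows that do not move let the fingers close, or fill a call up. It gives the time, the measured TCP pose, the force and the opening at its end, in the units of the state.
- r.read_state(): the state, without advancing time (a new reading comes with each control period).
- r.camera(name): name is "side" or "top"; returns a dict with "pixels" (480x640x3 uint8, red, green, blue), "fx", "fy", "cx", "cy" (pixels), "k1" (the pictures are not rectified: a ray, as slopes to the right and down, at radius r is drawn at 1 + k1 r^2 times it, then the intrinsics apply), "camera_from_world" (4x4, takes a point from world to camera coordinates). Camera axes: x right, y up, looking along -z (the intrinsics and any distortion apply to the point x, -y, -z); pixel columns grow to the right and rows downward; lengths in m; the calibration is good to about 2 mm. A picture is of the moment at which its call begins. There is no depth.
- r.close_job(): hands the job in, once; it reports no verdict.
The state is a dict: "time": time; "joint_positions": joint angles; "joint_vel": joint speeds; "joint_torque": joint torques, N m; "ee_pos": TCP position; "eef_rot": TCP orientation; "ft_force": force on the tool from outside, world axes, zero at the start; "torque": the same for the moment, N m; "width": finger opening in m.
Only numpy, scipy, OpenCV 4.12 (cv2) and the standard library are available. Lean on these libraries where they do the work, as an engineer would, in place of code of your own. Each camera call takes 0.05 s, during which the arm holds its last target. There are 200 camera calls.

## Working session

There is one attempt and no reset: what is moved stays moved. The work goes in short steps, Python scripts to look and compute and a shell command to move; the robot and the scene stay as the last step left them, time stands still between calls to the robot, and variables do not carry over. Pictures are saved under pics/ and viewed, about 12 in all and at most 16, crops included, and the job is handed in when it is done.

```bash
ls; mkdir -p pics
cat > h.py <<'E'
import numpy as np, cv2, json
from bench import r
def shot(name,fn):
    c=r.camera(name); cv2.imwrite(f'pics/{fn}.png',c['pixels'][:,:,::-1]); 
    np.save(f'pics/{fn}.npy',np.array([c[k] for k in('fx','fy','cx','cy','k1')])); np.save(f'pics/{fn}_T.npy',c['camera_from_world']); return c
def load(fn):
    k=np.load(f'pics/{fn}.npy');d=dict(zip(('fx','fy','cx','cy','k1'),k));d['camera_from_world']=np.load(f'pics/{fn}_T.npy');d['pixels']=cv2.imread(f'pics/{fn}.png')[:,:,::-1];return d
def ray(c,u,v):
    K=np.array([[c['fx'],0,c['cx']],[0,c['fy'],c['cy']],[0,0,1]])
    p=cv2.undistortPoints(np.array([[[u,v]]],float),K,np.array([c['k1'],0,0,0.]))[0,0]
    T=np.array(c['camera_from_world']);R=T[:3,:3];o=-R.T@T[:3,3]
    return o,R.T@np.array([p[0],-p[1],-1.])
def onz(c,u,v,z):
    o,d=ray(c,u,v);return o+d*(z-o[2])/d[2]
def tri(c1,p1,c2,p2):
    o1,d1=ray(c1,*p1);o2,d2=ray(c2,*p2)
    s,t=np.linalg.lstsq(np.c_[d1,-d2],o2-o1,rcond=None)[0]
    a,b=o1+s*d1,o2+t*d2;return (a+b)/2,np.linalg.norm(a-b)
def proj(c,P):
    T=np.array(c['camera_from_world']);q=T[:3,:3]@np.array(P)+T[:3,3];x,y=q[0]/-q[2],-q[1]/-q[2];f=1+c['k1']*(x*x+y*y)
    return c['fx']*x*f+c['cx'],c['fy']*y*f+c['cy']
E
python3 - <<'E'
from h import *
for n in('side','top'):
    c=shot(n,n+'0');T=np.array(c['camera_from_world']);print(n,c['fx'],c['k1'],-T[:3,:3].T@T[:3,3],T[:3,:3].round(2).tolist())
print(r.read_state(),r.tip_extent)
E
```

```text
pics
side 460.98886554243785 -0.09224460247208245 [ 0.34410194 -0.61658813  0.8109337 ] [[0.94, -0.34, -0.01], [0.26, 0.7, 0.67], [-0.22, -0.63, 0.75]]
top 456.3925978284278 0.015378989785071939 [ 0.4770125  -0.00165053  0.98398841] [[-0.03, -1.0, 0.02], [1.0, -0.03, 0.06], [-0.06, 0.02, 1.0]]
{'time': 0.1, 'joint_positions': array([-1.18465082,  0.332786  , -0.06468943,  1.46087304,  0.0216295 ,
        1.34989717, -0.08849834]), 'joint_vel': array([ 0.00023365, -0.00194444, -0.00119052, -0.00405225,  0.00012637,
        0.00027024,  0.00023883]), 'joint_torque': array([ 1.78409060e-03, -6.24546003e+01,  2.48618791e-02, -3.90713954e+01,
       -6.13780017e-02,  3.67897656e-02,  1.11536897e-04]), 'ee_pos': array([0.24829967, 0.5732079 , 0.24384013]), 'eef_rot': array([ 2.02944301e-01,  9.79190078e-01, -6.28112533e-04, -8.39735717e-05]), 'ft_force': array([-0.02782498,  0.26316345,  0.29619453]), 'torque': array([ 0.00494177,  0.01529842, -0.04051197]), 'width': 0.08701122284589971} 0.022
```

View pics/top0.png

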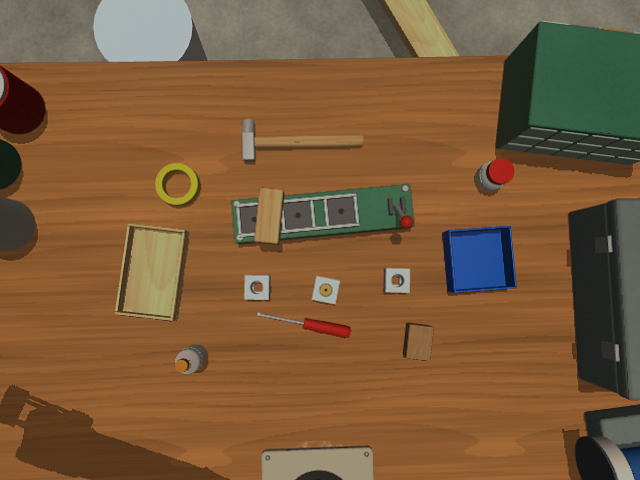

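View pics/side0.png

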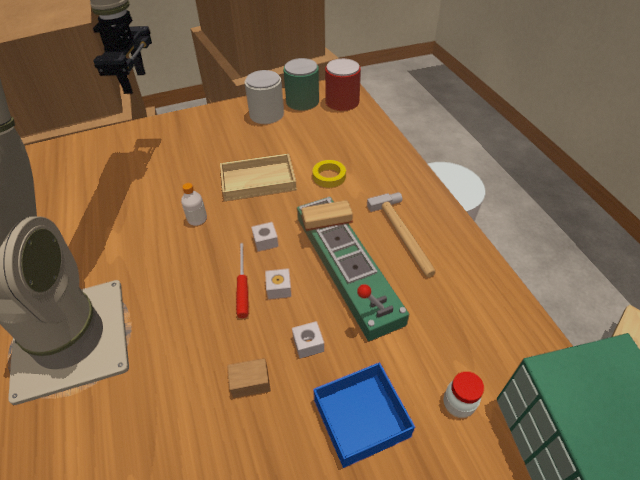

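The top view shows the three housings at about (257,288), (326,290, brass visible) and (397,281). The sander is at (269,216), the tray at (152,272), the bin at (480,260) and the knob at (407,222). The side view shows the same layout. I'll zoom in next.

Run:
```python
from h import *
im=cv2.imread('pics/top0.png')
cv2.imwrite('pics/topz.png',cv2.resize(im[175:345,225:425],None,fx=3.5,fy=3.5,interpolation=cv2.INTER_CUBIC))
s=cv2.imread('pics/side0.png');cv2.imwrite('pics/sidez.png',cv2.resize(s[190:365,220:420],None,fx=3.4,fy=3.4,interpolation=cv2.INTER_CUBIC))
hsv=cv2.cvtColor(im,cv2.COLOR_BGR2HSV)
print('wood',hsv[260,215],'sander',hsv[200:203,265].tolist(),'tray',hsv[270,150],'bin',hsv[260,480],'hous',hsv[278,250],hsv[298,250],'green',hsv[220,385],'knob',hsv[222,406])
```

```text
wood [ 14 165 145] sander [[19, 124, 167], [19, 124, 166], [19, 126, 166]] tray [ 21 110 167] bin [109 195 152] hous [ 75  12 176] [ 45  15 170] green [ 68  97 100] knob [  2 206 165]
```

View pics/topz.png

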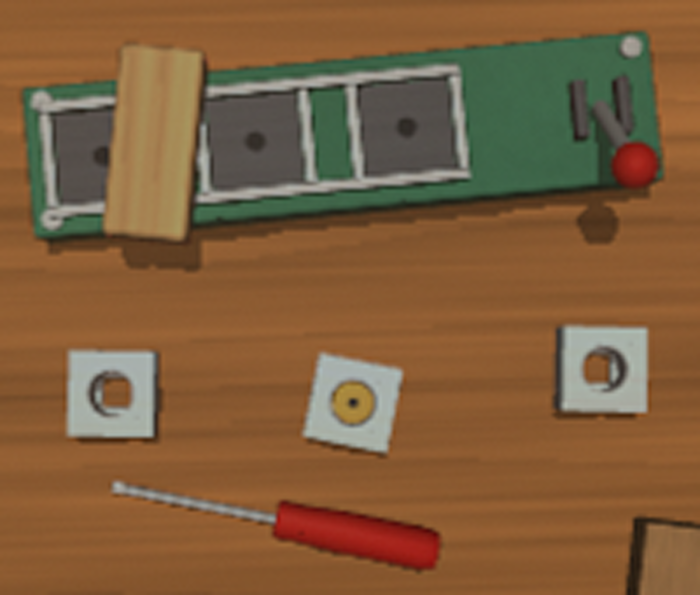

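View pics/sidez.png

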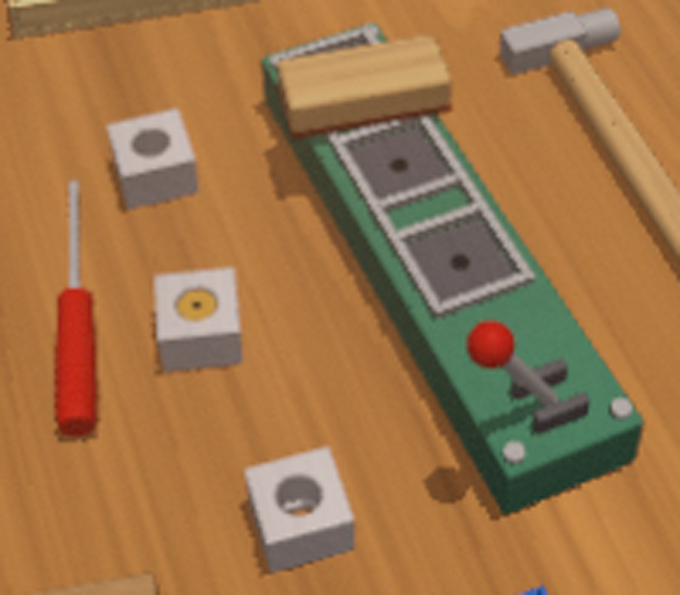

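Only the middle housing shows brass. The other two are see-through, so they are empty. The pin holes of nest2 and nest3 and the knob are clear in both views.

```bash
cat > m.py <<'E'
from h import *
def quads(c,roi,lo,hi,amin=150):
    x0,y0,x1,y1=roi
    h=cv2.cvtColor(np.ascontiguousarray(c['pixels']),cv2.COLOR_RGB2HSV)
    m=np.zeros(h.shape[:2],np.uint8);m[y0:y1,x0:x1]=cv2.inRange(h,np.array(lo),np.array(hi))[y0:y1,x0:x1]
    cs,_=cv2.findContours(m,cv2.RETR_EXTERNAL,cv2.CHAIN_APPROX_NONE)
    return [cv2.minAreaRect(k) for k in cs if cv2.contourArea(k)>amin], [cv2.convexHull(k) for k in cs if cv2.contourArea(k)>amin]
def rectz(c,hull,z):
    P=np.array([onz(c,u,v,z)[:2] for u,v in hull[:,0,:]],np.float32)*1000
    (x,y),(w,h),a=cv2.minAreaRect(P);
    return round(x,1),round(y,1),round(w,1),round(h,1),round(a,1)
E
python3 - <<'E'
from m import *
t=load('top0');s=load('side0')
for nm,roi,sroi,lo,hi,z in [('hA',(235,265,280,310),(245,215,285,255),(0,0,150),(179,45,255),.034),
 ('hB',(305,265,350,315),(260,260,300,305),(0,0,150),(179,45,255),.034),('hC',(375,260,420,300),(285,315,330,360),(0,0,150),(179,45,255),.034),
 ('sander',(240,180,300,250),None,(15,60,120),(25,150,255),.083),
 ('tray',(100,215,200,330),None,(17,60,110),(30,145,255),.032),('bin',(430,215,530,300),None,(100,100,60),(125,255,255),.05),
 ('stand',(215,170,425,255),None,(55,50,40),(85,255,255),.045)]:
    q,h=quads(t,roi,lo,hi)
    for k in h: print(nm,'top',rectz(t,k,z))
    if sroi:
        q2,h2=quads(s,sroi,lo,hi,80)
        for a in q2:
            for b in q: print('   tri',tri(t,b[0],s,a[0]),a[0])
# zoom points
Z=lambda u,v:(u/3.5+225,v/3.5+175); S=lambda u,v:(u/3.4+220,v/3.4+190)
for nm,a,b in [('n2',(256,142),(399,165)),('n3',(407,127),(460,261)),('knob',(635,165),(491,344)),('screwTR',(631,46),(622,407)),('hA',(111,394),(151,143)),('hB',(353,402),(197,304)),('hC',(604,369),(299,494)),
 ('sTL',(122,45),(432,41)),('sTR',(203,52),(450,82)),('sBL',(105,235),(280,67)),('sBR',(187,240),(291,107))]:
    print(nm,*[np.round(x*1000,1) for x in tri(t,Z(*a),s,S(*b))])
E
```

```text
hA top (455.7, 118.1, 49.6, 49.4, 88.3)
   tri (array([0.4548168 , 0.11917925, 0.02726053]), np.float64(0.001386502586547135)) (263.8567199707031, 231.87921142578125)
hB top (445.9, -25.3, 49.7, 48.6, 77.0)
   tri (array([ 0.44473352, -0.02522359,  0.02864176]), np.float64(0.0019180706990986995)) (276.8658752441406, 279.29266357421875)
hC top (461.6, -175.9, 48.1, 49.6, 87.7)
   tri (array([ 0.46098154, -0.17656998,  0.02974767]), np.float64(0.0010713379261181432)) (307.1929626464844, 335.34857177734375)
sander top (598.7, 86.0, 49.1, 108.9, 83.1)
tray top (494.7, 335.8, 119.5, 189.5, 81.6)
bin top (500.7, -348.4, 129.3, 130.1, 2.6)
stand top (605.6, -16.4, 53.8, 20.6, 4.0)
stand top (593.9, 134.7, 87.9, 52.9, 3.6)
stand top (607.4, -70.1, 88.6, 277.3, 3.9)
n2 [601.2  27.   41.9] 0.7
n3 [607.5 -62.7  43. ] 0.3
knob [ 572.4 -180.4  125.7] 1.0
screwTR [ 652.4 -197.4   45.7] 0.8
hA [454.7 117.4  28.4] 0.8
hB [445.6 -26.3  28.9] 0.5
hC [ 461.2 -176.9   30. ] 1.2
sTL [655.  101.9  70.1] 0.7
sTR [648.7  55.1  76.4] 0.5
sBL [547.3 113.3  72.1] 3.0
sBR [541.2  66.3  81.2] 0.2
```

```bash
cat > to.py <<'E'
import sys
from h import *
from scipy.spatial.transform import Rotation as Ro
# to.py x y z jawdeg [mod]: remaining shift in tool axes AFTER the turn (cm), turn (rad)
s=r.read_state();R=Ro.from_quat(s['eef_rot']).as_matrix();p=s['ee_pos']*1000
a=np.degrees(np.arctan2(R[1,1],R[0,1]));tilt=np.degrees(np.arccos(-R[2,2]))
x,y,z,g=map(float,sys.argv[1:5]);mod=float(sys.argv[5]) if len(sys.argv)>5 else 180
d=(g-a+mod/2)%mod-mod/2;b=np.radians(a+d)
Y=np.array([np.cos(b),np.sin(b)]);X=np.array([-Y[1],Y[0]]);D=np.array([x,y])-p[:2]
print('t%.1f pos'%s['time'],p.round(1),'jaw%.1f tilt%.1f w%.1f q7 %.2f'%(a,tilt,s['width']*1000,s['joint_positions'][6]),'F',s['ft_force'].round(1),'\n -> x %.2f y %.2f z %.2f cm turn %.3f'%(X@D/10,Y@D/10,(p[2]-z)/10,-np.radians(d)))
E
python3 -m jog '[[0,0,0,-0.144,0],[0,0,0,-0.144,0],[-3.3,-3.6,0,0,0],[-3.3,-3.6,0,0,0],[-3.3,-3.6,0,0,0],[-3.3,-3.6,0,0,0],[-3.3,-3.6,0,0,0],[-3.3,-3.6,0,0,0],[-3.3,-3.6,0,0,0],[-3.3,-3.6,0,0,0]]' 30; python3 to.py 598.7 86 160 83.1
python3 - <<'E'
from m import *
t=load('top0');Z=lambda u,v:(u/3.5+225,v/3.5+175)
for a in[(256,142),(407,127)]:print(onz(t,*Z(*a),.045)*1000)
E
```

```text
time: 1.1
ee_pos: [0.4791, 0.2547, 0.2391]
eef_rot: [0.047, 0.999, -0.002, -0.003]
ft_force: [0.4, 0.3, -0.4]
width: 0.0866
t1.1 pos [479.1 254.7 239.1] jaw84.6 tilt0.5 w86.6 q7 0.92 F [ 0.4  0.3 -0.4] 
 -> x -13.90 y -15.31 z 7.91 cm turn 0.026
[600.4987789   27.02907896  45.        ]
[607.10376397 -62.50804009  45.        ]
```

```bash
python3 -m jog '[[-2.8,-3.1,0,0.026,0],[-2.8,-3.1,0,0,0],[-2.8,-3.1,0,0,0],[-2.8,-3.1,0,0,0],[-2.8,-3.1,1.5,0,0],[0,0,3,0,0],[0,0,3,0,0],[0,0,0,0,0],[0,0,0,0,0],[0,0,0,0,0]]'; python3 to.py 598.7 86 80 83.1
```

```text
time: 2.1
ee_pos: [0.606, 0.0659, 0.1619]
eef_rot: [0.067, 0.998, -0.005, -0.003]
ft_force: [0.5, -0.2, 1.0]
width: 0.0871
t2.1 pos [606.   65.9 161.9] jaw82.4 tilt0.7 w87.1 q7 1.33 F [ 0.5 -0.2  1. ] 
 -> x 0.97 y 1.90 z 8.19 cm turn -0.013
```

```bash
python3 -m jog '[[0.5,0.9,0,0,0],[0.5,0.9,0,-0.013,0],[0,0,0,0,0],[0,0,2,0,0],[0,0,2,0,0],[0,0,0,0,0],[0,0,0,0,0],[0,0,0,0,0],[0,0,0,0,0],[0,0,0,0,0]]'; python3 to.py 598.7 86 80 83.1
python3 - <<'E'
from h import *
s=shot('side','s1');t=load('side0')
d=cv2.absdiff(np.ascontiguousarray(s['pixels']),np.ascontiguousarray(t['pixels'])).max(2)
print([ (d[y0:y1,x0:x1]>40).mean().round(3) for x0,y0,x1,y1 in [(298,195,360,235),(248,218,282,252),(262,265,296,302),(288,320,328,360)]])
E
```

```text
time: 3.1
ee_pos: [0.601, 0.0919, 0.1305]
eef_rot: [0.056, 0.998, -0.002, 0.003]
ft_force: [0.6, 1.2, -1.1]
width: 0.087
t3.1 pos [601.   91.9 130.5] jaw83.6 tilt0.4 w87.0 q7 1.31 F [ 0.6  1.2 -1.1] 
 -> x 0.16 y -0.61 z 5.05 cm turn 0.008
[np.float64(0.332), np.float64(0.234), np.float64(0.083), np.float64(0.0)]
```

```bash
python3 -m jog '[[0.1,-0.5,0,0,0],[0,0,0,0,0],[0,0,1.2,0,0],[0,0,1.2,0,0],[0,0,1.2,0,0],[0,0,1.2,0,0],[0,0,0,0,0],[0,0,0,0,0],[0,0,0,0,0],[0,0,0,0,0]]'; python3 to.py 598.7 86 80 83.1
```

```text
time: 4.15
ee_pos: [0.599, 0.086, 0.0773]
eef_rot: [0.056, 0.998, -0.002, 0.002]
ft_force: [0.1, -0.1, 0.2]
width: 0.0873
t4.2 pos [599.   86.   77.3] jaw83.5 tilt0.3 w87.3 q7 1.33 F [ 0.1 -0.1  0.2] 
 -> x 0.03 y -0.00 z -0.27 cm turn 0.008
```

```bash
python3 -m jog '[[0,0,0.3,0,0.6],[0,0,0,0,1],[0,0,0,0,1],[0,0,0,0,1],[0,0,0,0,1],[0,0,0,0,1],[0,0,0,0,1],[0,0,-2,0,1],[0,0,-2,0,1],[0,0,-2,0,1]]' 30; python3 to.py 494.7 335.8 150 81.6
```

```text
time: 5.15
ee_pos: [0.597, 0.086, 0.1333]
eef_rot: [0.056, 0.998, -0.003, -0.0]
ft_force: [-0.7, -0.4, -0.7]
width: 0.0477
t5.2 pos [597.   86.  133.3] jaw83.5 tilt0.3 w47.7 q7 1.32 F [-0.7 -0.4 -0.7] 
 -> x 13.77 y 23.22 z -1.67 cm turn 0.034
```

```bash
python3 -m jog '[[0,0,-2,0,1],[2,3.4,0,0.034,1],[2.3,3.8,0,0,1],[2.3,3.8,0,0,1],[2.3,3.8,0,0,1],[2.3,3.8,0,0,1],[1.5,2.5,0,0,1],[0,0,0,0,1],[0,0,0,0,1],[0,0,0,0,1]]' ; python3 to.py 494.7 335.8 60 81.6
```

```text
time: 6.15
ee_pos: [0.4982, 0.3205, 0.1545]
eef_rot: [0.075, 0.997, -0.002, 0.001]
ft_force: [-0.7, -0.1, -1.1]
width: 0.0479
t6.2 pos [498.2 320.5 154.5] jaw81.3 tilt0.3 w47.9 q7 0.81 F [-0.7 -0.1 -1.1] 
 -> x 0.57 y 1.47 z 9.45 cm turn -0.004
```

```bash
python3 -m jog '[[0.5,1.3,0,0,1],[0,0,2.5,0,1],[0,0,2.5,0,1],[0,0,2.5,0,1],[0,0,1.5,0,1],[0,0,0.5,0,1],[0,0,0,0,1],[0,0,0,0,1],[0,0,0,0,1],[0,0,0,0,1]]' ; python3 to.py 494.7 335.8 30 81.6
```

```text
time: 7.15
ee_pos: [0.5006, 0.3335, 0.0599]
eef_rot: [0.081, 0.997, -0.0, 0.004]
ft_force: [0.9, -0.3, -2.0]
width: 0.0476
t7.2 pos [500.6 333.5  59.9] jaw80.7 tilt0.4 w47.6 q7 0.79 F [ 0.9 -0.3 -2. ] 
 -> x 0.62 y 0.14 z 2.99 cm turn -0.015
```

```bash
python3 -m jog '[[0.5,0.1,0.7,0,1],[0,0,0.7,0,1],[0,0,0.7,0,1],[0,0,0.6,0,1],[0,0,0,0,1],[0,0,0,0,0.33],[0,0,0,0,0.33],[0,0,0,0,0.33],[0,0,0,0,0.33],[0,0,0,0,0.33]]'
python3 -m jog '[[0,0,-2,0,0.33],[0,0,-3,0,0.33],[0,0,-4,0,0.2],[0,0,-4,0,0],[0,0,-3,0,0],[0,-4,0,0,0],[0,-4.5,0,0,0],[0,-4.5,0,0,0],[0,-2,0,0,0],[0,0,0,0,0]]'; python3 to.py 455 118 150 0
python3 - <<'E'
from h import *
shot('top','t2');shot('side','s2')
a=cv2.imread('pics/t2.png')[100:400,90:540];cv2.imwrite('pics/t2z.png',cv2.resize(a,None,fx=1.7,fy=1.7))
E
```

```text
time: 8.15
ee_pos: [0.4965, 0.3362, 0.0321]
eef_rot: [0.081, 0.997, 0.001, 0.005]
ft_force: [-0.5, 0.1, -1.3]
width: 0.0581
time: 9.15
ee_pos: [0.47, 0.184, 0.2002]
eef_rot: [0.08, 0.997, 0.002, 0.006]
ft_force: [0.2, 0.1, 0.3]
width: 0.0869
t9.2 pos [470.  184.  200.2] jaw80.8 tilt0.8 w86.9 q7 0.96 F [0.2 0.1 0.3] 
 -> x -6.60 y -1.50 z 5.02 cm turn 1.411
```

View pics/t2z.png

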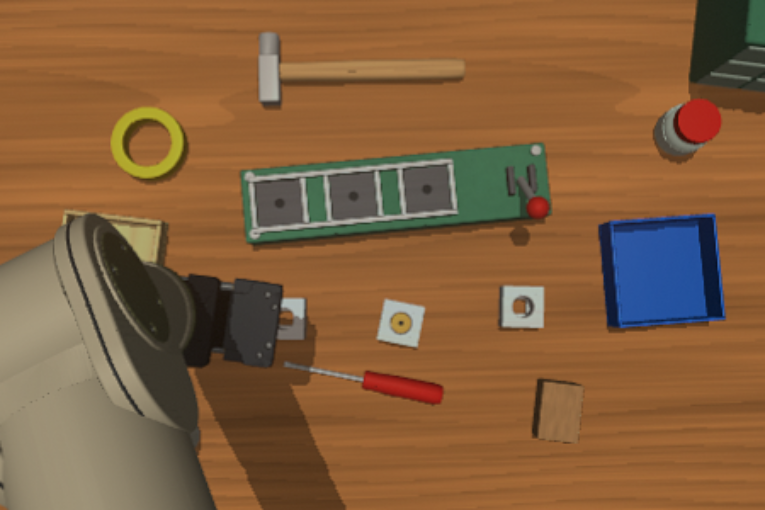

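The stand is now clear, and hB (401,323) and hC (522,307) haven't moved. The arm hides the sander in the tray, so I'll check it later. hA's visible edge is in its original place.

```bash
python3 to.py 455.5 118.2 80 88.3
python3 - <<'E'
from m import *
t=load('t2');g=cv2.cvtColor(np.ascontiguousarray(t['pixels']),cv2.COLOR_RGB2GRAY)
for u,v in[(254.7,219.4),(297.6,215.3),(341.2,211.2)]:
    p=g[int(v)-6:int(v)+7,int(u)-6:int(u)+7].astype(float);w=np.clip(np.median(p)-12-p,0,None);yy,xx=np.mgrid[:13,:13]
    q=(int(u)-6+(w*xx).sum()/w.sum(),int(v)-6+(w*yy).sum()/w.sum());print(q,onz(t,*q,.043)*1000)
q,h=quads(t,(225,180,420,250),(0,0,120),(179,50,255),20)
for k in h: print(rectz(t,k,.053))
E
```

```text
t9.2 pos [470.  186.9 200.1] jaw81.0 tilt0.8 w87.3 q7 0.96 F [-0.6  0.9  0.7] 
 -> x 1.25 y -6.91 z 12.01 cm turn -0.127
(np.float64(253.99150743099787), np.float64(219.01273885350318)) [595.96604547 118.36963806  43.        ]
(np.float64(297.4752688172043), np.float64(214.8795698924731)) [602.23895359  28.43451673  43.        ]
(np.float64(340.7084188911704), np.float64(210.83367556468173)) [608.3564248  -61.46701886  43.        ]
(598.2, 29.8, 80.6, 252.6, 2.7)
(651.9, -196.3, 10.4, 10.5, 87.8)
```

```bash
python3 -m jog '[[0.6,-3,0,-0.127,0],[0.6,-3.2,0,0,0],[0,-0.8,2,0,0],[0,0,3.5,0,0],[0,0,3.5,0,0],[0,0,2,0,0],[0,0,1,0,0],[0,0,0,0,0],[0,0,0,0,0],[0,0,0,0,0]]'; python3 to.py 455.5 118.2 34 88.3
```

```text
time: 10.25
ee_pos: [0.4572, 0.1315, 0.0781]
eef_rot: [0.004, 1.0, 0.004, 0.009]
ft_force: [-0.0, 0.1, 0.1]
width: 0.0872
t10.2 pos [457.2 131.5  78.1] jaw89.6 tilt1.2 w87.2 q7 1.23 F [-0.   0.1  0.1] 
 -> x 0.13 y -1.33 z 4.41 cm turn 0.023
```

```bash
python3 -m jog '[[0.1,-0.7,0,0.023,0],[0,-0.6,0,0,0],[0,0,0,0,0],[0,0,0,0,0],[0,0,1,0,0],[0,0,1,0,0],[0,0,1,0,0],[0,0,0.8,0,0],[0,0,0,0,0],[0,0,0,0,0]]'; python3 to.py 455.5 118.2 34 88.3
```

```text
time: 11.25
ee_pos: [0.4576, 0.118, 0.038]
eef_rot: [0.016, 1.0, 0.005, 0.01]
ft_force: [0.1, 1.0, 0.5]
width: 0.0871
t11.2 pos [457.6 118.   38. ] jaw88.1 tilt1.3 w87.1 q7 1.26 F [0.1 1.  0.5] 
 -> x 0.21 y 0.01 z 0.40 cm turn -0.003
```

```bash
python3 -m jog '[[0.2,0,0.4,0,0],[0,0,0,0,0],[0,0,0,0,0.7],[0,0,0,0,1],[0,0,0,0,1],[0,0,0,0,1],[0,0,0,0,1],[0,0,-2,0,1],[0,0,-3,0,1],[0,0,-3,0,1]]' 30; python3 to.py 595.5 117.7 130 94
```

```text
time: 12.25
ee_pos: [0.4514, 0.1164, 0.1129]
eef_rot: [0.016, 1.0, 0.003, 0.007]
ft_force: [0.5, 1.4, -1.3]
width: 0.0494
t12.2 pos [451.4 116.4 112.9] jaw88.1 tilt0.9 w49.4 q7 1.22 F [ 0.5  1.4 -1.3] 
 -> x -14.39 y -0.87 z -1.71 cm turn -0.102
```

```bash
python3 -m jog '[[0,0,-2,-0.1,1],[-3,-0.2,0,0,1],[-3.5,-0.2,0,0,1],[-3.5,-0.2,0,0,1],[-3,-0.2,0,0,1],[-1,0,0,0,1],[0,0,0,0,1],[0,0,0,0,1],[0,0,0,0,1],[0,0,0,0,1]]'; python3 to.py 595.5 117.7 100 94
```

```text
time: 13.25
ee_pos: [0.5951, 0.1191, 0.1396]
eef_rot: [-0.037, 0.999, 0.004, 0.009]
ft_force: [0.0, 0.1, -0.9]
width: 0.0495
t13.2 pos [595.1 119.1 139.6] jaw94.2 tilt1.1 w49.5 q7 1.47 F [ 0.   0.1 -0.9] 
 -> x -0.04 y -0.14 z 3.96 cm turn 0.004
```

```bash
python3 -m jog '[[0,-0.1,1.5,0,1],[0,0,1.5,0,1],[0,0,1.5,0,1],[0,0,0,0,1],[0,0,0,0,1],[0,0,0,0,1],[0,0,0,0,1],[0,0,0,0,1],[0,0,0,0,1],[0,0,0,0,1]]'; python3 to.py 595.5 117.7 79 94
python3 - <<'E'
from h import *
shot('side','s3')
a=cv2.imread('pics/s3.png')[170:300,250:420];cv2.imwrite('pics/s3z.png',cv2.resize(a,None,fx=4,fy=4,interpolation=cv2.INTER_CUBIC))
E
```

```text
time: 14.25
ee_pos: [0.5945, 0.1187, 0.0912]
eef_rot: [-0.037, 0.999, 0.005, 0.009]
ft_force: [0.2, 1.0, -0.5]
width: 0.0499
t14.2 pos [594.5 118.7  91.2] jaw94.3 tilt1.2 w49.9 q7 1.48 F [ 0.2  1.  -0.5] 
 -> x -0.10 y -0.11 z 1.22 cm turn 0.005
```

View pics/s3z.png

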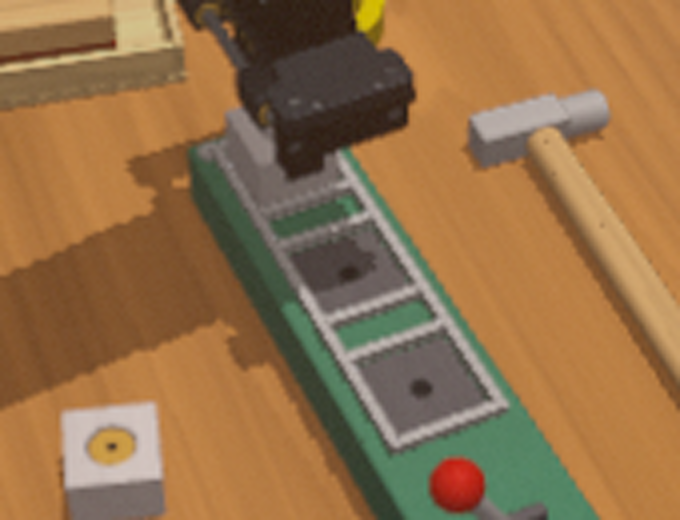

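The housing is above nest 1 and lined up with the frame. The sander lies flat in the tray at upper left. I'll lower it now.

```bash
python3 -m jog '[[-0.1,-0.1,0.3,0,1],[0,0,0.3,0,1],[0,0,0.3,0,1],[0,0,0.3,0,1],[0,0,0.2,0,1],[0,0,0,0,1],[0,0,0,0,1],[0,0,0,0,1],[0,0,0,0,1],[0,0,0,0,1]]'; python3 to.py 595.5 117.7 79 94
```

```text
time: 15.3
ee_pos: [0.5963, 0.1183, 0.0894]
eef_rot: [-0.037, 0.999, 0.007, 0.009]
ft_force: [-1.6, 0.5, 3.0]
width: 0.0495
t15.3 pos [596.3 118.3  89.4] jaw94.3 tilt1.4 w49.5 q7 1.49 F [-1.6  0.5  3. ] 
 -> x 0.09 y -0.06 z 1.04 cm turn 0.005
```

Run:
```python
from h import *
s=r.read_state();print(s['torque'],s['ft_force'])
for n in('side','top'):shot(n,n[0]+'4')
a=cv2.imread('pics/s4.png')[180:250,280:370];a=cv2.resize(a,None,fx=7,fy=7,interpolation=cv2.INTER_CUBIC)
cv2.imwrite('pics/s4z.png',a)
```

```text
[-0.11796977  0.35814876  0.01536369] [-1.61759364  0.54011476  2.9515992 ]
```

View pics/s4z.png

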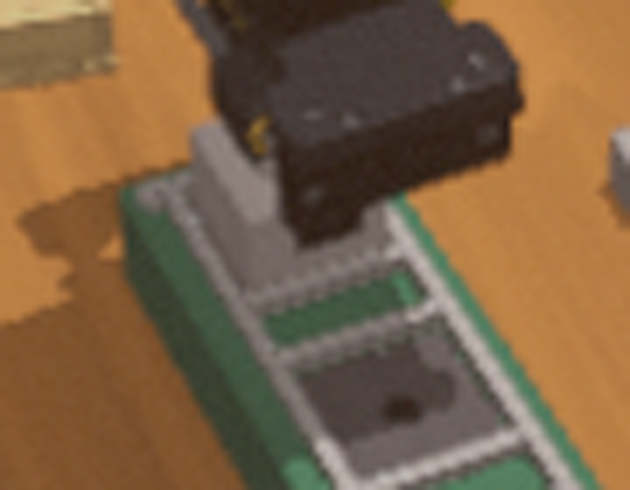

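The housing's left (−x) lower edge seems to rest on the −x wall, and the torque agrees. I'll lift slightly, shift +x by about 3 mm, and lower again.

```bash
python3 -m jog '[[0,0,-0.4,0,1],[-0.25,0.1,0,0,1],[0,0,0,0,1],[0,0,0,0,1],[0,0,0.3,0,1],[0,0,0.3,0,1],[0,0,0.3,0,1],[0,0,0.3,0,1],[0,0,0.2,0,1],[0,0,0,0,1]]'; python3 to.py 595.5 117.7 79 94
```

```text
time: 16.4
ee_pos: [0.598, 0.1194, 0.0898]
eef_rot: [-0.037, 0.999, 0.009, 0.008]
ft_force: [-1.4, -1.4, -2.5]
width: 0.0498
t16.4 pos [598.  119.4  89.8] jaw94.3 tilt1.4 w49.8 q7 1.49 F [-1.4 -1.4 -2.5] 
 -> x 0.26 y -0.15 z 1.08 cm turn 0.005
```

```bash
python3 -m jog '[[0,0,0.4,0,1],[0,0,0.4,0,1],[0,0,0.4,0,1],[0,0,0,0,1],[0,0,0,0,1],[0,0,0,0,1],[0,0,0,0,1],[0,0,0,0,1],[0,0,0,0,1],[0,0,0,0,1]]'; python3 to.py 595.5 117.7 79 94;python3 - <<'E'
from h import *
s=r.read_state();print(s['torque'],s['ft_force'])
E
```

```text
time: 17.4
ee_pos: [0.5992, 0.1197, 0.088]
eef_rot: [-0.037, 0.999, 0.011, 0.009]
ft_force: [-4.0, -0.8, 3.7]
width: 0.0497
t17.4 pos [599.2 119.7  88. ] jaw94.2 tilt1.6 w49.7 q7 1.50 F [-4.  -0.8  3.7] 
 -> x 0.38 y -0.17 z 0.90 cm turn 0.004
[-0.2179601   0.84035886 -0.01321948] [-3.96530373 -0.81205627  3.65671418]
```

Run:
```python
from h import *
c=shot('side','s5');t=load('top0')
n=np.array([595.5,117.7]);a=np.radians(4);X=np.array([np.cos(a),np.sin(a)]);Y=np.array([-X[1],X[0]])
im=cv2.resize(cv2.imread('pics/s5.png')[180:250,280:370],None,fx=8,fy=8,interpolation=cv2.INTER_CUBIC)
for h,col in((28,(0,0,255)),(34,(255,0,0))):
    q=[proj(c,[*((n+i*h*X+j*h*Y)/1000),.053]) for i,j in((-1,-1),(1,-1),(1,1),(-1,1))]
    cv2.polylines(im,[np.int32([[((u-280+.5)*8),((v-180+.5)*8)] for u,v in q])],True,col,1)
cv2.imwrite('pics/s5z.png',im)
```

```text
(no output)
```

View pics/s5z.png

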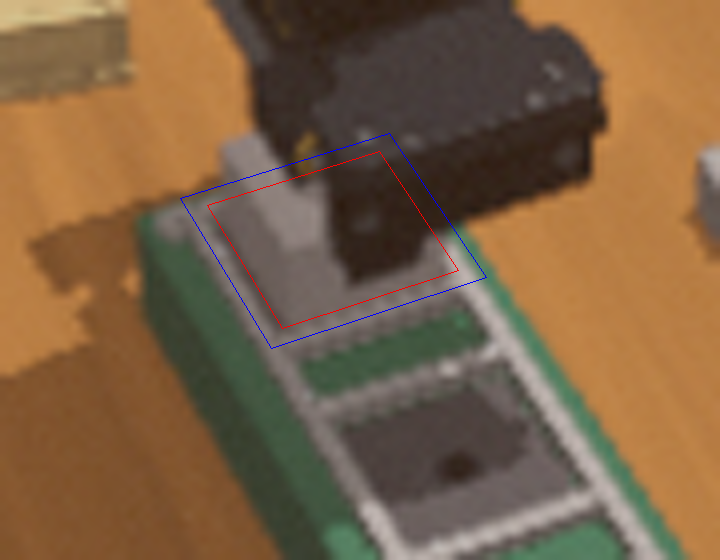

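Run:
```python
import cv2,numpy as np
a=cv2.imread('pics/s5.png')[195:228,295:345].astype(float)
a=cv2.resize(np.clip((a-40)*2.0,0,255).astype(np.uint8),None,fx=15,fy=15,interpolation=cv2.INTER_CUBIC)
from h import *
c=load('s5');n=np.array([595.5,117.7]);g=np.radians(4);X=np.array([np.cos(g),np.sin(g)]);Y=np.array([-X[1],X[0]])
for h in(28,34):
  for i,j in((-1,-1),(1,-1),(1,1),(-1,1)):
    u,v=proj(c,[*((n+i*h*X+j*h*Y)/1000),.053]);cv2.circle(a,(int((u-295+.5)*15),int((v-195+.5)*15)),4,(0,0,255),-1)
cv2.imwrite('pics/s5y.png',a)
```

```text
(no output)
```

View pics/s5y.png

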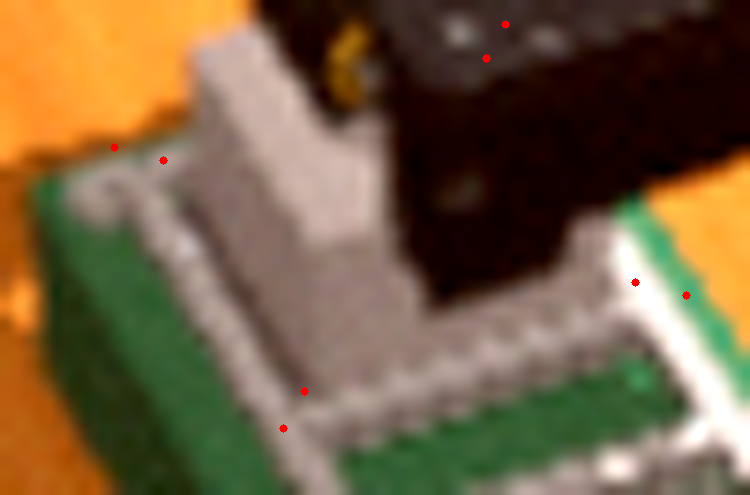

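Contrast-stretched, the housing's lower corner (318,395) is about 1.5 mm over the −y wall. The dark gap on the −x side shows clearance there, and the torque also puts the contact towards −y. I'll shift +y.

```bash
python3 -m jog '[[0,0,-0.5,0,1],[0,0.25,0,0,1],[0,0,0,0,1],[0,0,0,0,1],[0,0,0,0,1],[0,0,0.5,0,1],[0,0,0.5,0,1],[0,0,0.4,0,1],[0,0,0,0,1],[0,0,0,0,1]]'; python3 to.py 595.5 117.7 79 94;python3 - <<'E'
from h import *
s=r.read_state();print(s['torque'],s['ft_force'])
E
```

```text
time: 18.45
ee_pos: [0.6006, 0.1201, 0.0873]
eef_rot: [-0.036, 0.999, 0.011, 0.011]
ft_force: [-0.7, 0.3, -0.9]
width: 0.0497
t18.4 pos [600.6 120.1  87.3] jaw94.1 tilt1.8 w49.7 q7 1.50 F [-0.7  0.3 -0.9] 
 -> x 0.53 y -0.20 z 0.83 cm turn 0.002
[-0.22413302  0.31433509  0.01743912] [-0.66643466  0.26735826 -0.89580163]
```

```bash
python3 -m jog '[[0.2,0,0.5,0,1],[0,0,0.5,0,1],[0,0,0.5,0,1],[0,0,0.5,0,1],[0,0,0,0,1],[0,0,0,0,1],[0,0,0,0,1],[0,0,0,0,1],[0,0,0,0,1],[0,0,0,0,1]]'; python3 to.py 595.5 117.7 79 94;python3 - <<'E'
from h import *
s=r.read_state();print(s['torque'],s['ft_force'])
E
```

```text
time: 19.45
ee_pos: [0.604, 0.1203, 0.0823]
eef_rot: [-0.036, 0.999, 0.014, 0.016]
ft_force: [-4.6, -2.0, 5.2]
width: 0.0498
t19.4 pos [604.  120.3  82.3] jaw94.1 tilt2.4 w49.8 q7 1.50 F [-4.6 -2.   5.2] 
 -> x 0.87 y -0.20 z 0.33 cm turn 0.002
[-0.43467715  1.00873086  0.00940537] [-4.57769797 -1.96767998  5.15895695]
```

```bash
cat > look.py <<'E'
import sys
from h import *
# look.py cam name u0 v0 u1 v1 scale gain [marks n x y]
cam,fn=sys.argv[1:3];u0,v0,u1,v1=map(int,sys.argv[3:7]);k=float(sys.argv[7]);g=float(sys.argv[8])
c=shot(cam,fn);a=cv2.imread(f'pics/{fn}.png')[v0:v1,u0:u1].astype(float)
a=cv2.resize(np.clip((a-30)*g,0,255).astype(np.uint8),None,fx=k,fy=k,interpolation=cv2.INTER_CUBIC);cv2.imwrite(f'pics/{fn}z.png',a)
E
python3 look.py side s6 285 180 350 230 11 1.9
```

```text
(no output)
```

View pics/s6z.png

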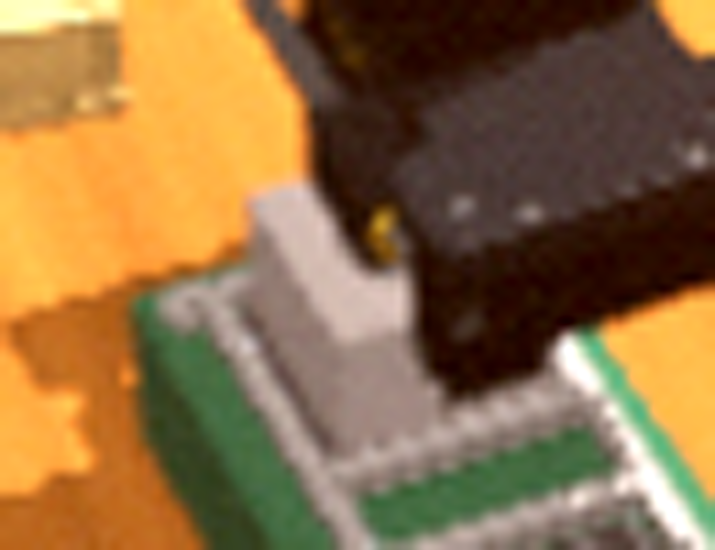

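The housing is now inside at −x with a gap at the left, but has drifted onto the +x wall. I'll bring it back 6 mm and lower it again.

```bash
python3 -m jog '[[0,0,-0.4,0,1],[0.3,0,0,0,1],[0.3,0,0,0,1],[0,0,0,0,1],[0,0,0,0,1],[0.05,0,0.4,0,1],[0.05,0,0.4,0,1],[0.05,0,0.4,0,1],[0,0,0,0,1],[0,0,0,0,1]]'; python3 to.py 595.5 117.7 79 94;python3 - <<'E'
from h import *
s=r.read_state();print(s['torque'],s['ft_force'])
E
```

```text
time: 20.5
ee_pos: [0.5997, 0.1199, 0.0824]
eef_rot: [-0.035, 0.999, 0.015, 0.02]
ft_force: [-0.2, -1.7, -0.8]
width: 0.0501
t20.5 pos [599.7 119.9  82.4] jaw94.1 tilt2.9 w50.1 q7 1.50 F [-0.2 -1.7 -0.8] 
 -> x 0.43 y -0.19 z 0.34 cm turn 0.002
[-0.23511667  0.04990871  0.00287899] [-0.22944924 -1.69243722 -0.76277888]
```

```bash
python3 -m jog '[[0.2,0,0.2,0,1],[0.05,0,0.3,0,1],[0.05,0,0.3,0,1],[0,0,0,0,1],[0,0,0,0,0.5],[0,0,0,0,0.2],[0,0,0,0,0],[0,0,0,0,0],[0,0,0,0,0],[0,0,0,0,0]]'; python3 to.py 595.5 117.7 79 94
python3 -m jog '[[0,0,-2,0,0],[0,0,-3,0,0],[0,0,-4,0,0],[0,0,-3,0,0],[4,0,0,0,0],[4,0,0,0,0],[2,0,0,0,0],[0,0,0,0,0],[0,0,0,0,0],[0,0,0,0,0]]'; python3 to.py 446 -25.5 100 77
python3 look.py side s7 250 165 400 285 5 1.6
```

```text
time: 21.5
ee_pos: [0.5985, 0.121, 0.0789]
eef_rot: [-0.036, 0.999, 0.016, 0.022]
ft_force: [-0.8, -0.7, 0.3]
width: 0.0818
t21.5 pos [598.5 121.   78.9] jaw94.1 tilt3.1 w81.8 q7 1.50 F [-0.8 -0.7  0.3] 
 -> x 0.32 y -0.31 z -0.01 cm turn 0.002
time: 22.5
ee_pos: [0.4914, 0.1098, 0.199]
eef_rot: [-0.036, 0.999, 0.016, 0.022]
ft_force: [0.1, 0.2, 0.7]
width: 0.087
t22.5 pos [491.4 109.8 199. ] jaw94.1 tilt3.2 w87.0 q7 1.37 F [0.1 0.2 0.7] 
 -> x 1.38 y -14.21 z 9.90 cm turn 0.299
```

View pics/s7z.png

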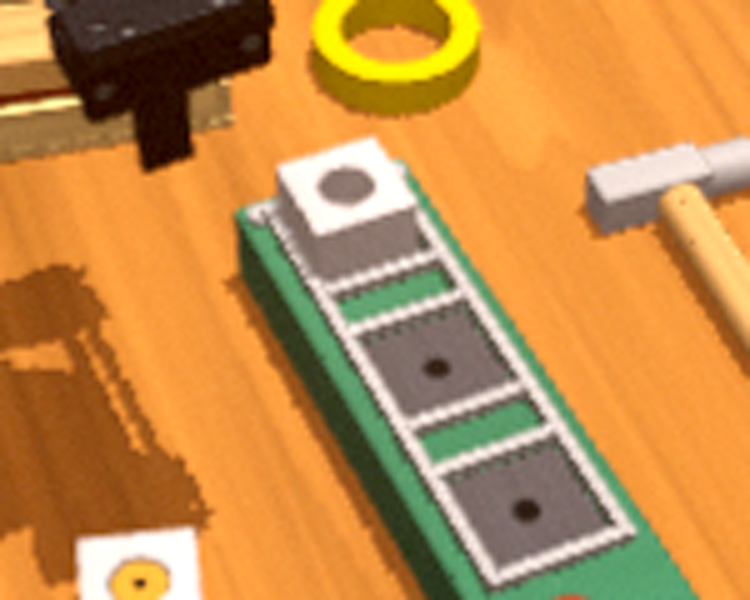

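Housing A is seated flat in nest 1 and the other two nests are clear. Next is hB, the one with the bushing.

```bash
python3 -m jog '[[0,0,0,0.15,0],[0,0,0,0.149,0],[0.4,-3.5,0,0,0],[0.4,-3.5,1,0,0],[0.4,-3.5,2,0,0],[0.2,-3,3,0,0],[0,-0.7,3,0,0],[0,0,1,0,0],[0,0,0,0,0],[0,0,0,0,0]]'; python3 to.py 446 -25.5 70 77
python3 - <<'E'
from m import *
t=shot('top','t8');
for nm,roi in (('hB',(305,265,350,315)),('hC',(375,260,420,300)),('hA',(225,190,285,245))):
    q,h=quads(t,roi,(0,0,150),(179,45,255))
    for k in h: print(nm,rectz(t,k,.034 if nm!='hA' else .079))
E
```

```text
time: 23.55
ee_pos: [0.4551, -0.026, 0.0901]
eef_rot: [0.121, 0.992, 0.018, 0.021]
ft_force: [0.1, 0.1, -0.3]
width: 0.087
t23.6 pos [455.1 -26.   90.1] jaw76.1 tilt3.2 w87.0 q7 1.37 F [ 0.1  0.1 -0.3] 
 -> x 0.90 y -0.15 z 2.01 cm turn -0.015
hC (461.6, -175.9, 48.1, 49.6, 87.7)
hA (592.3, 121.5, 48.8, 50.1, 3.9)
```

```bash
python3 -m jog '[[0.5,-0.1,0,-0.015,0],[0.4,0,0,0,0],[0,0,1,0,0],[0,0,1.5,0,0],[0,0,1.5,0,0],[0,0,1,0,0],[0,0,0.4,0,0],[0,0,0,0,0],[0,0,0,0,0],[0,0,0,0,0]]'; python3 to.py 446 -25.5 34 77
```

```text
time: 24.6
ee_pos: [0.4516, -0.02, 0.0368]
eef_rot: [0.11, 0.993, 0.019, 0.026]
ft_force: [1.0, 0.5, 0.1]
width: 0.0868
t24.6 pos [451.6 -20.   36.8] jaw77.4 tilt3.7 w86.8 q7 1.44 F [1.  0.5 0.1] 
 -> x 0.42 y -0.66 z 0.28 cm turn 0.007
```

```bash
python3 -m jog '[[0.4,-0.6,0.1,0.007,0],[0,0,0.1,0,0],[0,0,0,0,0],[0,0,0,0,0.7],[0,0,0,0,1],[0,0,0,0,1],[0,0,0,0,1],[0,0,0,0,1],[0,0,0,0,1],[0,0,0,0,1]]' 30; python3 to.py 601.5 27.8 130 94
```

```text
time: 25.6
ee_pos: [0.4466, -0.0256, 0.0353]
eef_rot: [0.114, 0.993, 0.02, 0.026]
ft_force: [-0.6, -0.1, 1.2]
width: 0.0504
t25.6 pos [446.6 -25.6  35.3] jaw76.9 tilt3.8 w50.4 q7 1.44 F [-0.6 -0.1  1.2] 
 -> x -15.82 y 4.25 z -9.47 cm turn -0.298
```

```bash
python3 -m jog '[[0,0,-2,0,1],[0,0,-3,0,1],[0,0,-3,0,1],[0,0,-2,-0.15,1],[0,0,0,-0.148,1],[-3,0.8,0,0,1],[-4,1.1,0,0,1],[-4,1.1,0,0,1],[-3.5,0.9,0,0,1],[-1,0.3,0,0,1]]'
python3 -m jog '[[0,0,0,0,1],[0,0,0,0,1],[0,0,0,0,1],[0,0,0,0,1],[0,0,0,0,1],[0,0,0,0,1],[0,0,0,0,1],[0,0,0,0,1],[0,0,0,0,1],[0,0,0,0,1]]'; python3 to.py 601.5 27.8 92 94
```

```text
time: 26.6
ee_pos: [0.5933, 0.0275, 0.1468]
eef_rot: [-0.04, 0.999, 0.017, 0.027]
ft_force: [-0.1, -0.5, -2.4]
width: 0.0504
time: 27.6
ee_pos: [0.5906, 0.0265, 0.1458]
eef_rot: [-0.04, 0.999, 0.017, 0.025]
ft_force: [0.4, 0.1, -2.5]
width: 0.05
t27.6 pos [590.6  26.5 145.8] jaw94.6 tilt3.5 w50.0 q7 1.68 F [ 0.4  0.1 -2.5] 
 -> x -1.09 y 0.05 z 5.38 cm turn 0.010
```

```bash
python3 -m jog '[[-0.8,-0.1,1,0.01,1],[0,0,1.5,0,1],[0,0,1.5,0,1],[0,0,0.8,0,1],[0,0,0,0,1],[0,0,0,0,1],[0,0,0,0,1],[0,0,0,0,1],[0,0,0,0,1],[0,0,0,0,1]]'
python3 to.py 601.5 27.8 80 94
```

```text
time: 28.6
ee_pos: [0.6017, 0.028, 0.0933]
eef_rot: [-0.034, 0.999, 0.017, 0.025]
ft_force: [0.1, 0.1, -1.7]
width: 0.0499
t28.6 pos [601.7  28.   93.3] jaw94.0 tilt3.4 w49.9 q7 1.70 F [ 0.1  0.1 -1.7] 
 -> x 0.02 y -0.02 z 1.33 cm turn -0.000
```

```bash
python3 -m jog '[[0.02,-0.01,0.4,0,1],[0.02,-0.01,0.4,0,1],[0.02,-0.01,0.4,0,1],[0.02,-0.01,0.3,0,1],[0,0,0,0,1],[0,0,0,0,1],[0,0,0,0,1],[0,0,0,0,1],[0,0,0,0,1],[0,0,0,0,1]]'
python3 to.py 601.5 27.8 80 94;python3 - <<'E'
from h import *
s=r.read_state();print(s['torque'],s['ft_force'])
E
```

```text
time: 29.6
ee_pos: [0.6028, 0.0278, 0.08]
eef_rot: [-0.034, 0.999, 0.017, 0.026]
ft_force: [-0.8, 0.4, 2.9]
width: 0.05
t29.6 pos [602.8  27.8  80. ] jaw94.0 tilt3.6 w50.0 q7 1.71 F [-0.8  0.4  2.9] 
 -> x 0.13 y 0.01 z 0.00 cm turn -0.001
[-0.09919531  0.39019956 -0.07971688] [-0.78077226  0.37399728  2.91753347]
```

Nest 2 is reached at TCP z 80 with light contact, which is the expected seated height. Releasing, then on to hC.

```bash
python3 -m jog '[[0,0,0,0,0.6],[0,0,0,0,0.3],[0,0,0,0,0],[0,0,0,0,0],[0,0,0,0,0],[0,0,-2,0,0],[0,0,-3,0,0],[0,0,-4,0,0],[0,0,-2,0,0],[0,0,0,0,0]]'
python3 to.py 461.6 -176 120 87.7
```

```text
time: 30.6
ee_pos: [0.5963, 0.0237, 0.1921]
eef_rot: [-0.034, 0.999, 0.017, 0.025]
ft_force: [0.4, -0.6, -0.1]
width: 0.0872
t30.6 pos [596.3  23.7 192.1] jaw94.0 tilt3.4 w87.2 q7 1.65 F [ 0.4 -0.6 -0.1] 
 -> x 12.66 y -20.50 z 7.21 cm turn 0.109
```

```bash
python3 -m jog '[[0,0,0,0.109,0],[2,-3.5,0,0,0],[2.4,-4,0,0,0],[2.4,-4,0,0,0],[2.4,-4,0.5,0,0],[2,-3.2,2,0,0],[0.8,-1.2,3,0,0],[0,0,2,0,0],[0,0,0,0,0],[0,0,0,0,0]]'
python3 to.py 461.6 -176 70 87.7
python3 - <<'E'
from m import *
t=shot('top','t9');
for nm,roi in (('hB',(275,185,322,240)),('hC',(375,260,420,300)),('hA',(225,190,277,245))):
    q,h=quads(t,roi,(0,0,150),(179,45,255))
    for k in h: print(nm,rectz(t,k,.034 if nm=='hC' else .079))
E
```

```text
time: 31.6
ee_pos: [0.4646, -0.1721, 0.0951]
eef_rot: [0.022, 0.999, 0.019, 0.023]
ft_force: [0.5, -0.4, -0.3]
width: 0.087
t31.6 pos [ 464.6 -172.1   95.1] jaw87.5 tilt3.3 w87.0 q7 1.97 F [ 0.5 -0.4 -0.3] 
 -> x 0.28 y -0.40 z 2.51 cm turn -0.003
hB (597.9, 26.1, 64.6, 97.9, 3.9)
hA (592.3, 121.4, 48.8, 50.3, 4.0)
```

```bash
python3 -m jog '[[0.4,-0.5,0,0,0],[0.1,-0.1,0,0,0],[0,0,1,0,0],[0,0,1.5,0,0],[0,0,1.5,0,0],[0,0,1.2,0,0],[0,0,0.5,0,0],[0,0,0,0,0],[0,0,0,0,0],[0,0,0,0,0]]'; python3 to.py 461.6 -176 35 87.7
```

```text
time: 32.65
ee_pos: [0.4658, -0.1748, 0.0379]
eef_rot: [0.02, 0.999, 0.018, 0.026]
ft_force: [0.3, -0.7, -0.2]
width: 0.087
t32.6 pos [ 465.8 -174.8   37.9] jaw87.8 tilt3.7 w87.0 q7 2.06 F [ 0.3 -0.7 -0.2] 
 -> x 0.42 y -0.13 z 0.29 cm turn 0.001
```

```bash
python3 -m jog '[[0.4,-0.1,0.2,0,0],[0,0,0.1,0,0],[0,0,0,0,0],[0,0,0,0,0.7],[0,0,0,0,1],[0,0,0,0,1],[0,0,0,0,1],[0,0,0,0,1],[0,0,0,0,1],[0,0,0,0,1]]' 30; python3 to.py 607.8 -62.2 140 94
```

```text
time: 33.65
ee_pos: [0.4626, -0.1759, 0.0358]
eef_rot: [0.02, 0.999, 0.018, 0.028]
ft_force: [-0.1, 0.4, 0.9]
width: 0.0499
t33.6 pos [ 462.6 -175.9   35.8] jaw87.8 tilt3.8 w49.9 q7 2.07 F [-0.1  0.4  0.9] 
 -> x -15.28 y 10.33 z -10.42 cm turn -0.109
```

```bash
python3 -m jog '[[0,0,-2.5,0,1],[0,0,-3.5,0,1],[0,0,-3.5,0,1],[0,0,-1.5,-0.109,1],[-3,2.1,0,0,1],[-3.8,2.7,0,0,1],[-3.8,2.7,0,0,1],[-3.2,2,0,0,1],[-1,0.5,0,0,1],[0,0,0,0,1]]'
python3 -m jog '[[0,0,0,0,1],[0,0,0,0,1],[0,0,0,0,1],[0,0,0,0,1],[0,0,0,0,1],[0,0,0,0,1],[0,0,0,0,1],[0,0,0,0,1],[0,0,0,0,1],[0,0,0,0,1]]'; python3 to.py 608.8 -62.2 93 94
```

```text
time: 34.65
ee_pos: [0.5988, -0.0658, 0.1599]
eef_rot: [-0.035, 0.999, 0.018, 0.027]
ft_force: [-1.1, -0.7, -2.2]
width: 0.05
time: 35.65
ee_pos: [0.5949, -0.0709, 0.1598]
eef_rot: [-0.032, 0.999, 0.018, 0.026]
ft_force: [-0.1, -0.4, -1.6]
width: 0.0504
t35.6 pos [594.9 -70.9 159.8] jaw93.7 tilt3.6 w50.4 q7 1.86 F [-0.1 -0.4 -1.6] 
 -> x -1.45 y 0.78 z 6.68 cm turn -0.005
```

```bash
python3 -m jog '[[-1.1,0.55,0.5,-0.005,1],[0,0,1.5,0,1],[0,0,2,0,1],[0,0,1.5,0,1],[0,0,0.7,0,1],[0,0,0,0,1],[0,0,0,0,1],[0,0,0,0,1],[0,0,0,0,1],[0,0,0,0,1]]'; python3 to.py 608.8 -62.2 80.5 94
```

```text
time: 36.65
ee_pos: [0.6107, -0.061, 0.0939]
eef_rot: [-0.035, 0.999, 0.018, 0.026]
ft_force: [0.7, 0.7, -2.0]
width: 0.0503
t36.6 pos [610.7 -61.   93.9] jaw94.1 tilt3.6 w50.3 q7 1.89 F [ 0.7  0.7 -2. ] 
 -> x 0.19 y -0.11 z 1.34 cm turn 0.001
```

```bash
python3 -m jog '[[0.2,-0.1,0.3,0,1],[0.02,-0.01,0.4,0,1],[0.02,-0.01,0.4,0,1],[0.02,-0.01,0.4,0,1],[0,0,0,0,1],[0,0,0,0,1],[0,0,0,0,1],[0,0,0,0,1],[0,0,0,0,1],[0,0,0,0,1]]'
python3 to.py 608.8 -62.2 80.5 94
```

```text
time: 37.65
ee_pos: [0.61, -0.0624, 0.0805]
eef_rot: [-0.035, 0.999, 0.018, 0.028]
ft_force: [-1.2, -0.0, 1.9]
width: 0.0499
t37.6 pos [610.  -62.4  80.5] jaw94.1 tilt3.8 w49.9 q7 1.90 F [-1.2 -0.   1.9] 
 -> x 0.12 y 0.02 z -0.00 cm turn 0.001
```

```bash
python3 -m jog '[[0,0,0,0,0.6],[0,0,0,0,0.3],[0,0,0,0,0],[0,0,0,0,0],[0,0,0,0,0],[0,0,-2,0,0],[0,0,-3,0,0],[0,0,-4,0,0],[0,0,-3,0,0],[0,0,0,0,0]]'
python3 to.py 528 -183 190 94
```

```text
time: 38.65
ee_pos: [0.6024, -0.0669, 0.2024]
eef_rot: [-0.035, 0.999, 0.018, 0.026]
ft_force: [0.6, -0.2, -0.5]
width: 0.087
t38.6 pos [602.4 -66.9 202.4] jaw94.1 tilt3.6 w87.0 q7 1.84 F [ 0.6 -0.2 -0.5] 
 -> x 8.23 y -11.06 z 1.24 cm turn 0.001
```

```bash
python3 -m jog '[[2.2,-2.5,0,0,1],[2.5,-3.3,0,0,1],[2.3,-3.3,0,0,1],[1.2,-2,0,0,1],[0,0,0,0,1],[0,0,0,0,1],[0,0,0,0,1],[0,0,0,0,1],[0,0,0,0,1],[0,0,0,0,1]]' 20
python3 to.py 525 -183 125 94
python3 look.py top t10 215 170 435 330 3.5 1.3
python3 - <<'E'
from m import *
t=load('t10')
for n in range(3):
    roi=[(228,190,278,245),(278,190,321,240),(321,190,368,235)][n]
    q,h=quads(t,roi,(0,0,175),(179,45,255))
    for k in h: print(rectz(t,k,.079))
E
```

```text
time: 39.65
ee_pos: [0.528, -0.1818, 0.1914]
eef_rot: [-0.039, 0.999, 0.019, 0.026]
ft_force: [-0.5, 0.1, 1.1]
width: 0.0151
t39.6 pos [ 528.  -181.8  191.4] jaw94.5 tilt3.7 w15.1 q7 2.06 F [-0.5  0.1  1.1] 
 -> x 0.30 y -0.10 z 6.64 cm turn 0.009
(593.0, 121.7, 46.5, 48.0, 3.7)
(604.0, 29.5, 49.8, 47.0, 4.0)
(609.2, -60.4, 47.2, 46.5, 3.8)
```

View pics/t10z.png

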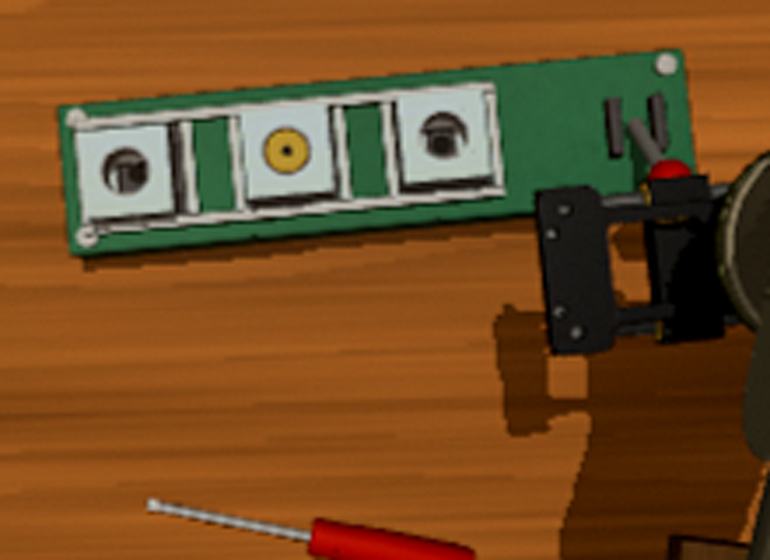

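All three housings sit square in their nests, at 3.7 to 4.0°, matching the stand. Brass shows only in the middle one. Next I'll push the lever.

```bash
python3 -m jog '[[0.5,-0.3,1,0,1],[0,0,2,0,1],[0,0,2,0,1],[0,0,1.4,0,1],[0,0,0,0,1],[0,0,0,0,1],[0,0,0,0,1],[0,0,0,0,1],[0,0,0,0,1],[0,0,0,0,1]]'
python3 to.py 640 -175 125 94
```

```text
time: 40.7
ee_pos: [0.5265, -0.1836, 0.1253]
eef_rot: [-0.039, 0.999, 0.018, 0.028]
ft_force: [0.5, 0.6, 0.9]
width: 0.0005
t40.7 pos [ 526.5 -183.6  125.3] jaw94.5 tilt3.8 w0.5 q7 2.11 F [0.5 0.6 0.9] 
 -> x -11.39 y 0.07 z 0.03 cm turn 0.009
```

```bash
python3 -m jog '[[-1.2,0,0.06,0,1],[-1.2,0,0.06,0,1],[-1.2,0,0.06,0,1],[-1.2,0,0.06,0,1],[-1.2,0,0.06,0,1],[-1.2,0,0.06,0,1],[-1.2,0,0.06,0,1],[-1.2,0,0.06,0,1],[0,0,0,0,1],[0,0,0,0,1]]'
python3 to.py 640 -175 125 94
```

```text
time: 41.7
ee_pos: [0.627, -0.1759, 0.1232]
eef_rot: [-0.039, 0.999, 0.019, 0.021]
ft_force: [-3.6, -0.5, 4.4]
width: 0.0003
t41.7 pos [ 627.  -175.9  123.2] jaw94.6 tilt3.2 w0.3 q7 2.10 F [-3.6 -0.5  4.4] 
 -> x -1.31 y -0.00 z -0.18 cm turn 0.010
```

```bash
python3 -m jog '[[-0.5,0,0,0,1],[-0.5,0,0,0,1],[-0.5,0,0,0,1],[-0.5,0,0,0,1],[-0.5,0,0,0,1],[0,0,0,0,1],[0,0,0,0,1],[0,0,0,0,1],[0,0,0,0,1],[0,0,0,0,1]]'
python3 to.py 640 -175 125 94
```

```text
time: 42.7
ee_pos: [0.6323, -0.1759, 0.1229]
eef_rot: [-0.036, 0.999, 0.025, 0.0]
ft_force: [-1.9, -0.4, 0.5]
width: 0.0003
t42.7 pos [ 632.3 -175.9  122.9] jaw94.1 tilt2.8 w0.3 q7 2.09 F [-1.9 -0.4  0.5] 
 -> x -0.77 y 0.04 z -0.21 cm turn 0.002
```

```bash
python3 -m jog '[[1,0,0,0,1],[2,0,0,0,1],[3,0,0,0,1],[3,0,0,0,1],[0,0,-4,0,0.5],[0,0,-4,0,0],[0,0,0,0,0],[0,0,0,0,0],[0,0,0,0,0],[0,0,0,0,0]]'
python3 to.py 602 28 140 94
cat > knob.py <<'E'
import sys
from m import *
tag=sys.argv[1]
t=shot('top','t'+tag);s=shot('side','s'+tag)
def red(c,roi,lo=(0,150,60),hi=(8,255,255),n=15):
    q,h=quads(c,roi,lo,hi,n);
    k=max(h,key=cv2.contourArea);(u,v),rad=cv2.minEnclosingCircle(k);print((round(u,1),round(v,1)),round(rad,1));return u,v
try: print('knob',*[np.round(x*1000,1) for x in tri(t,red(t,(370,170,430,240)),s,red(s,(340,270,420,330)))])
except Exception as e: print(e)
try: print('bush',*[np.round(x*1000,1) for x in tri(t,red(t,(280,195,318,235),(18,100,90),(30,255,255)),s,red(s,(310,205,370,265),(18,100,90),(30,255,255)))])
except Exception as e: print(e)
E
python3 knob.py 11
python3 - <<'E'
import cv2
a=cv2.imread('pics/s11.png')[180:340,270:430];cv2.imwrite('pics/s11z.png',cv2.resize(a,None,fx=3.7,fy=3.7,interpolation=cv2.INTER_CUBIC))
E
```

```text
time: 43.7
ee_pos: [0.534, -0.1852, 0.2002]
eef_rot: [-0.036, 0.999, 0.026, -0.0]
ft_force: [0.6, -0.2, 0.7]
width: 0.0404
t43.7 pos [ 534.  -185.2  200.2] jaw94.2 tilt3.0 w40.4 q7 2.07 F [ 0.6 -0.2  0.7] 
 -> x -8.27 y 20.79 z 6.02 cm turn 0.003
(400.7, 174.9) 6.5
(406.6, 275.0) 6.7
knob [ 662.9 -173.2  123.5] 0.8
(296.1, 211.6) 6.1
max() iterable argument is empty
```

View pics/s11z.png

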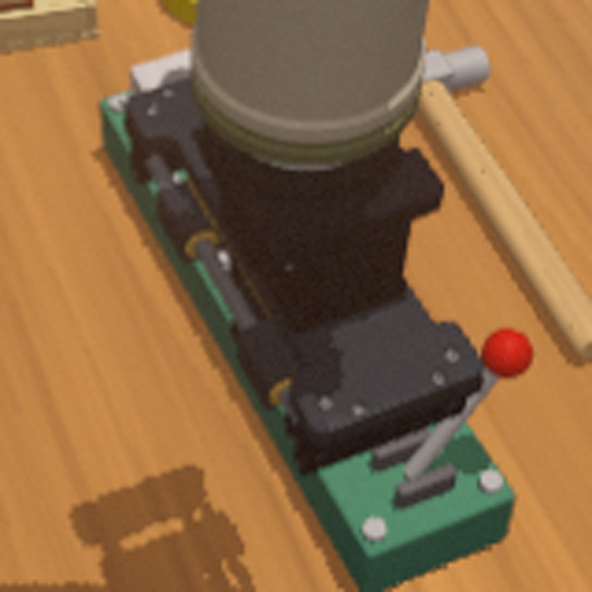

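The knob triangulates to (663, −173, 124), exactly the full-over position. The side view shows the rod leaning to +x at (507,352), while the arm hides the bushing. I'll take the bushing's position from the top-view ray.

```bash
python3 - <<'E'
from m import *
t=load('t11')
print(onz(t,296.1,211.6,.097)*1000, onz(t,296.1,211.6,.079)*1000)
print([rectz(t,k,.097) for k in quads(t,(280,195,318,235),(18,100,90),(30,255,255),15)[1]])
E
python3 -m jog '[[-1.6,3.5,0,0,0],[-1.9,4.6,0,0,0],[-1.9,4.6,0,0,0],[-1.9,4.6,0,0,0],[-1,3.2,0,0,0],[0,0,1,0,0],[0,0,2,0,0],[0,0,0,0,0],[0,0,0,0,0],[0,0,0,0,0]]'
python3 to.py 602 28 140 94
```

```text
[601.56494938  29.22626099  97.        ] [604.09254047  29.8528557   79.        ]
[(601.8, 29.4, 23.4, 21.6, 88.5)]
time: 44.8
ee_pos: [0.6025, 0.0322, 0.1746]
eef_rot: [-0.034, 0.999, 0.025, -0.004]
ft_force: [1.0, -0.0, 0.2]
width: 0.0868
t44.8 pos [602.5  32.2 174.6] jaw93.9 tilt2.9 w86.8 q7 1.69 F [ 1.  -0.   0.2] 
 -> x 0.08 y -0.42 z 3.46 cm turn -0.001
```

```bash
python3 -m jog '[[0,-0.6,1,0,0],[0,0,1.8,0,0],[0,0,1.8,0,0],[0,0,1.2,0,0],[0,0,0.6,0,0],[0,0,0,0,0],[0,0,0,0,0],[0,0,0,0,0],[0,0,0,0,0],[0,0,0,0,0]]'
python3 to.py 602.5 29.3 106 94; python3 knob.py 12
```

```text
time: 45.8
ee_pos: [0.6049, 0.0237, 0.1115]
eef_rot: [-0.032, 0.999, 0.025, -0.0]
ft_force: [-0.3, -0.3, 0.1]
width: 0.0872
t45.8 pos [604.9  23.7 111.5] jaw93.6 tilt2.8 w87.2 q7 1.73 F [-0.3 -0.3  0.1] 
 -> x 0.21 y 0.57 z 0.55 cm turn -0.007
(400.8, 175.1) 6.6
(406.6, 275.0) 6.7
knob [ 662.6 -173.3  123.8] 0.5
max() iterable argument is empty
```

```bash
python3 -m jog '[[0.2,0.5,0.3,0,0],[0,0,0.2,0,0],[0,0,0,0,0],[0,0,0,0,0.4],[0,0,0,0,0.6],[0,0,0,0,1],[0,0,0,0,1],[0,0,0,0,1],[0,0,0,0,1],[0,0,0,0,1]]' 15
python3 to.py 602.5 29.3 106 94
```

```text
time: 46.9
ee_pos: [0.6024, 0.0294, 0.1063]
eef_rot: [-0.032, 0.999, 0.025, -0.001]
ft_force: [-0.3, 0.6, 0.0]
width: 0.0386
t46.9 pos [602.4  29.4 106.3] jaw93.6 tilt2.8 w38.6 q7 1.72 F [-0.3  0.6  0. ] 
 -> x -0.01 y -0.01 z 0.03 cm turn -0.006
```

```bash
python3 -m jog '[[0,0,0,0,1],[0,0,0,0,1],[0,0,0,0,1],[0,0,0,0,1],[0,0,0,0,1],[0,0,0,0,1],[0,0,-0.5,0,1],[0,0,-0.7,0,1],[0,0,-1,0,1],[0,0,0,0,1]]' 25
python3 to.py 500.7 -348 180 94
```

```text
time: 47.9
ee_pos: [0.6024, 0.028, 0.1303]
eef_rot: [-0.032, 0.999, 0.025, -0.001]
ft_force: [0.6, -0.4, -0.7]
width: 0.0246
t47.9 pos [602.4  28.  130.3] jaw93.6 tilt2.8 w24.6 q7 1.71 F [ 0.6 -0.4 -0.7] 
 -> x 12.77 y -36.80 z -4.97 cm turn -0.007
```

```bash
python3 -m jog '[[0,0,-2,0,1],[0,0,-3,0,1],[0,0,-2,0.13,1],[0,0,0,0.13,1],[0,0,0,0.13,1],[0,0,0,0.13,1],[0,0,0,0,1],[0,0,0,0,1],[0,0,0,0,1],[0,0,0,0,1]]'
python3 to.py 500.7 -348 180 64
```

```text
time: 48.9
ee_pos: [0.6026, 0.0245, 0.2052]
eef_rot: [0.231, 0.973, 0.025, -0.006]
ft_force: [-0.4, 0.9, -0.1]
width: 0.0243
t48.9 pos [602.6  24.5 205.2] jaw63.2 tilt2.9 w24.3 q7 1.18 F [-0.4  0.9 -0.1] 
 -> x -7.17 y -37.95 z 2.52 cm turn -0.013
```

```bash
python3 -m jog '[[-0.6,-3,0,0,1],[-0.8,-4.4,0,0,1],[-0.8,-4.6,0,0,1],[-0.9,-4.6,0,0,1],[-0.9,-4.6,0,0,1],[-0.9,-4.6,0,0,1],[-0.9,-4.6,0,0,1],[-0.8,-4,0,0,1],[-0.4,-2,0,0,1],[0,0,0,0,1]]'
python3 -m jog '[[0,0,0,0,1],[0,0,0,0,1],[0,0,0,0,1],[0,0,0,0,1],[0,0,0,0,1],[0,0,0,0,1],[0,0,0,0,1],[0,0,0,0,1],[0,0,0,0,1],[0,0,0,0,1]]'
python3 to.py 500.7 -348 110 64
```

```text
time: 49.9
ee_pos: [0.5006, -0.3439, 0.1856]
eef_rot: [0.22, 0.975, 0.025, -0.005]
ft_force: [0.3, 0.2, -1.4]
width: 0.0244
time: 50.9
ee_pos: [0.5035, -0.3385, 0.1856]
eef_rot: [0.216, 0.976, 0.026, -0.005]
ft_force: [-0.0, 1.3, -0.3]
width: 0.0245
t50.9 pos [ 503.5 -338.5  185.6] jaw65.0 tilt3.1 w24.5 q7 1.90 F [-0.   1.3 -0.3] 
 -> x -0.17 y -0.98 z 7.56 cm turn 0.018
```

```bash
python3 -m jog '[[-0.2,-0.9,1,0,1],[0,-0.8,3,0,1],[0,0,3,0,1],[0,0,3,0,1],[0,0,2,0,1],[0,0,1.2,0,1],[0,0,0.5,0,1],[0,0,0,0,1],[0,0,0,0,1],[0,0,0,0,1]]'
python3 to.py 500.7 -348 45 64
```

```text
time: 51.9
ee_pos: [0.4964, -0.3537, 0.0415]
eef_rot: [0.217, 0.976, 0.024, -0.004]
ft_force: [0.2, 1.5, -1.5]
width: 0.0243
t51.9 pos [ 496.4 -353.7   41.5] jaw64.8 tilt2.8 w24.3 q7 2.02 F [ 0.2  1.5 -1.5] 
 -> x -0.13 y 0.70 z -0.35 cm turn 0.015
```

```bash
python3 -m jog '[[0,0,0,0,0.5],[0,0,0,0,0.5],[0,0,0,0,0.5],[0,0,0,0,0.5],[0,0,0,0,0.5],[0,0,-3,0,0.5],[0,0,-4,0,0.5],[0,0,-4,0,0.5],[0,0,-4,0,0.5],[0,0,-3,0,0.5]]'
python3 -m jog '[[0,0,0,-0.13,1],[0,0,0,-0.13,1],[0,0,0,-0.13,1],[0,0,0,-0.12,1],[0,0,0,0,1],[0,0,0,0,1],[0,0,0,0,1],[0,0,0,0,1],[0,0,0,0,1],[0,0,0,0,1]]'
python3 to.py 712 -171 200 94; python3 look.py top t13 410 130 550 310 3 1.2
```

```text
time: 52.9
ee_pos: [0.4945, -0.3612, 0.2249]
eef_rot: [0.217, 0.976, 0.025, -0.007]
ft_force: [0.9, -0.1, 0.1]
width: 0.0433
time: 53.9
ee_pos: [0.4957, -0.3632, 0.2312]
eef_rot: [-0.04, 0.999, 0.024, 0.004]
ft_force: [0.2, -0.1, -1.6]
width: 0.0005
t53.9 pos [ 495.7 -363.2  231.2] jaw94.6 tilt2.8 w0.5 q7 2.41 F [ 0.2 -0.1 -1.6] 
 -> x -22.92 y 17.66 z 3.12 cm turn 0.010
```

View pics/t13z.png

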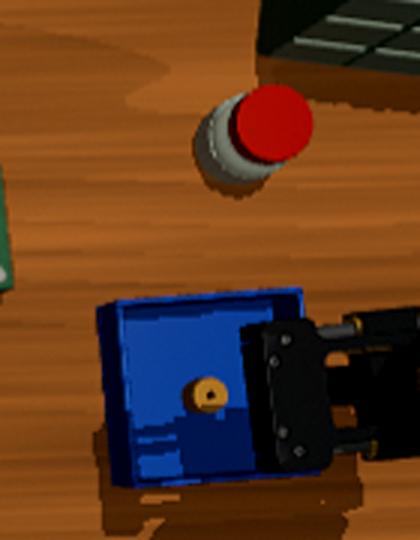

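The bushing stands in the bin at crop (209,395). I'll move to the far side of the lever.

```bash
python3 -m jog '[[-2.5,1.9,0,0,1],[-3.4,2.6,0,0,1],[-3.6,2.8,0,0,1],[-3.6,2.8,0,0,1],[-3.6,2.8,0,0,1],[-3.4,2.7,0,0,1],[-1.8,1.4,0,0,1],[0,0,0,0,1],[0,0,0,0,1],[0,0,0,0,1]]'
python3 to.py 712 -171 125 94
```

```text
time: 54.95
ee_pos: [0.7071, -0.1718, 0.2403]
eef_rot: [-0.036, 0.999, 0.024, 0.003]
ft_force: [1.4, -0.8, -0.2]
width: 0.0005
t55.0 pos [ 707.1 -171.8  240.3] jaw94.1 tilt2.7 w0.5 q7 2.02 F [ 1.4 -0.8 -0.2] 
 -> x -0.50 y 0.05 z 11.53 cm turn 0.002
```

```bash
python3 -m jog '[[-0.5,-0.5,1,0,1],[0,0,2.5,0,1],[0,0,3,0,1],[0,0,2.5,0,1],[0,0,1.7,0,1],[0,0,0.7,0,1],[0,0,0,0,1],[0,0,0,0,1],[0,0,0,0,1],[0,0,0,0,1]]'
python3 to.py 602 -178 125 94
```

```text
time: 55.95
ee_pos: [0.71, -0.1843, 0.1235]
eef_rot: [-0.028, 0.999, 0.021, 0.005]
ft_force: [-0.5, -1.3, -0.2]
width: 0.0003
t56.0 pos [ 710.  -184.3  123.5] jaw93.3 tilt2.5 w0.3 q7 2.06 F [-0.5 -1.3 -0.2] 
 -> x 10.73 y 1.38 z -0.15 cm turn -0.013
```

```bash
python3 -m jog '[[0,1.1,0,-0.013,1],[0,0,0,0,1],[1.2,0,0,0,1],[1.2,0,0,0,1],[1.2,0,0,0,1],[1.2,0,0,0,1],[1.2,0,0,0,1],[1.2,0,0,0,1],[1.2,0,0,0,1],[0,0,0,0,1]]'
python3 to.py 600 -178 125 94
```

```text
time: 56.95
ee_pos: [0.6337, -0.1751, 0.1331]
eef_rot: [-0.04, 0.999, 0.019, 0.019]
ft_force: [0.5, 0.2, 0.1]
width: 0.0008
t57.0 pos [ 633.7 -175.1  133.1] jaw94.6 tilt3.1 w0.8 q7 2.09 F [0.5 0.2 0.1] 
 -> x 3.38 y -0.05 z 0.81 cm turn 0.011
```

```bash
python3 -m jog '[[0.8,0,0.3,0,1],[0.9,0,0.2,0,1],[0.9,0,0.1,0,1],[0.7,0,0,0,1],[0.5,0,0,0,1],[0.5,0,0,0,1],[0.5,0,0,0,1],[0.5,0,0,0,1],[0,0,0,0,1],[0,0,0,0,1]]'
python3 to.py 600 -178 125 94
```

```text
time: 57.95
ee_pos: [0.5926, -0.1761, 0.1303]
eef_rot: [-0.044, 0.998, 0.017, 0.036]
ft_force: [1.6, -0.3, 0.6]
width: 0.0004
t58.0 pos [ 592.6 -176.1  130.3] jaw95.1 tilt4.5 w0.4 q7 2.11 F [ 1.6 -0.3  0.6] 
 -> x -0.73 y -0.24 z 0.53 cm turn 0.019
```

```bash
python3 -m jog '[[-1.5,0,0,0,1],[-2,0,0,0,1],[0,0,-3,0,1],[0,0,-4,0,1],[0,0,-4,0,1],[0,0,-2,0,1],[0,-3,0,0,1],[0,-4,0,0,1],[0,-4,0,0,1],[0,-3,0,0,1]]'
python3 knob.py 14
python3 - <<'E'
import cv2,numpy as np
a=cv2.imread('pics/s14.png')[150:450,190:470];b=cv2.imread('pics/t14.png')[150:390,100:420]
b=cv2.resize(b,(400,300))
cv2.imwrite('pics/c14.png',np.hstack([cv2.resize(a,(400,428),interpolation=cv2.INTER_CUBIC),cv2.copyMakeBorder(b,0,128,0,0,cv2.BORDER_CONSTANT)]))
E
```

```text
time: 58.95
ee_pos: [0.6234, -0.3154, 0.2554]
eef_rot: [-0.047, 0.998, 0.022, 0.022]
ft_force: [0.1, -0.6, 0.8]
width: 0.0004
(406.0, 224.0) 6.7
(362.0, 292.0) 6.7
knob [ 568.6 -179.6  124.1] 0.0
max() iterable argument is empty
```

View pics/c14.png

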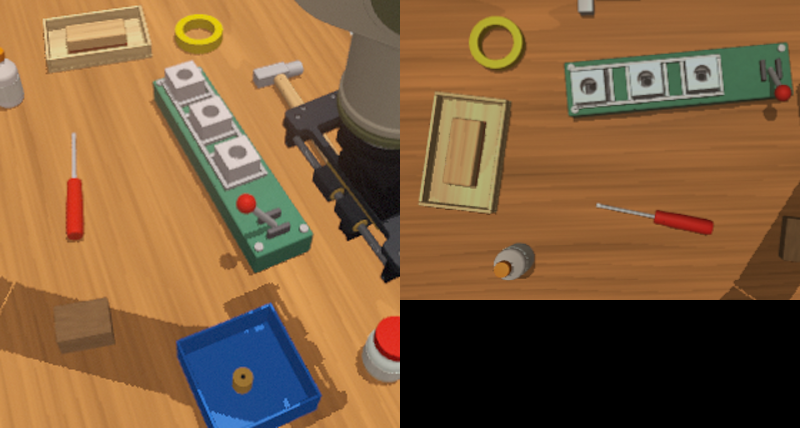

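The side and top views show three empty housings seated, the knob back at lever 0, the sander flat in the tray and the bushing in the bin. One numeric check remains before handing in.

Run:
```python
from m import *
for f in('top0','t14'):
    k=max(quads(load(f),(370,170,430,240),(0,150,60),(8,255,255),15)[1],key=cv2.contourArea);print(f,cv2.minEnclosingCircle(k))
t=load('t14')
for roi in [(228,190,278,245),(278,190,321,240),(321,190,368,235)]:
    print([rectz(t,k,.079) for k in quads(t,roi,(0,0,175),(179,45,255))[1]])
print(r.read_state()['time']);r.close_job()
```

```text
top0 ((406.058837890625, 221.8235321044922), 6.578094482421875)
t14 ((406.0, 224.0), 6.708303928375244)
[(592.8, 121.8, 47.4, 48.6, 3.9)]
[(605.7, 19.6, 55.0, 83.8, 9.1)]
[(609.8, -55.4, 51.0, 66.4, 3.8)]
59.05
the job is handed in; nothing more can be done
```

The job is handed in at about 59 s of the 210 s allowed. No verdict was reported.

**What I did:**
- **Sander:** moved off the ejector and laid flat in the tray.
- **Housings:** all three seated in nests 1 to 3. Only the middle one held a bushing.
- **Bushing:** the lever pushed fully over, with the knob measured at (663, −173) mm, which is the expected end position. I lifted the one bushing out and put it in the blue bin.
- **Lever:** swung fully back, with the knob measured at (569, −180) mm against an expected (569, −180).

**Last checks:**
- The final pictures show three empty housings in their nests, the sander flat in the tray and the bushing standing in the bin. The tape, screwdriver and glue looked unmoved in those pictures; I did not measure them or the jar, hammer and carton.
- In the final numeric check, housing 1 came out square to the stand at 3.9°. The outlines for housings 2 and 3 were oversized (83.8 and 66.4 mm long) because they merged with the nest walls. For those two I rely on the pictures and on the measurement before the lever was pushed (3.8 to 4.0°).
- The knob ended about 2 pixels nearer the robot in the top picture than at the start. The measured position still matches the full-back stop.

**What went less well:** housing 1 caught on the nest walls several times, with only a few newtons of contact force, before it dropped in. The tool ended tilted about 3 to 4°, and I could not correct that with the moves available.

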